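Load the sample cells into the cell bath, seat them, clamp and shut the guard

TASK

Slide the bath's clear guard fully open, then swing the clamp bar up and back, past upright, out of the way. Put every 40 mm sample cell on the bench into a socket of its own and press each until you feel it sit fully down, all of them before you close the clamp; leave the slimmer and the wider look-alikes standing on the bench and do not disturb the other things there. Then close the clamp bar fully over the cells and slide the guard fully shut.

Things in the scene. Friction and masses are not known exactly. Their poses are not given: they have to be found in the camera images.
- bath: The cell bath: a fixed machine on the bench. Origin at bench level, under the middle of the aluminium block; its x axis points along the guard's track away from the robot, its y axis along the row of sockets. Block 100 (x) by 210 (y) mm, top 55 mm above the bench. Two upright side walls, 10 mm thick, at y = -160 and +160 mm, from x = -80 to +260 mm, 130 mm high; behind the block, from x = 100 to 260 mm, a grey housing 110 mm high. The front is open.
- clamp_ball (a point): Centre of the black ball (26 mm in diameter) at the free end of the clamp bar, 225 mm from the hinge; the bar and its neck are thinner than the ball (18 mm or less), so that the ball can be pinched along the bath's x axis and turns between the fingers.
- clamp_hinge (a point): Centre of the clamp's hinge, at bath y = +125 mm, 104 mm above the bench. The hinge axis is the bath's x axis.
- clamp (a joint): Clamp bar angle in rad: 0 = closed, level over the three sockets, the ball at bath y = -100 mm; it grows as the ball is lifted up and over towards the bath's +y side, to 2.0 (leaning back past upright, 1.57). Stiff: it stays where it is left. Bar 18 mm wide and 14 mm thick; when closed its underside is 97 mm above the bench, 1 mm above fully seated cells. Its stiffness and weight take about 3 N at the ball.
- guard_handle (a point): A point on the guard's handle, 7 mm above the middle of it and 12 mm under its top edge: a black upright fin on the clear cover, 12 mm thick (along the track), 90 mm wide, standing 37 mm above the 5 mm clear sheet whose top is 138 mm above the bench. Fin top 175 mm above the bench.
- guard (a joint): Clear guard cover position in m along its track: 0 = shut (over the sockets), growing as it slides along the bath's +x, to 0.17 = fully open. The cover is 150 mm along the track by 330 mm; handle fin near its robot-side edge. Friction about 2.5 N; it stays where it is left. It passes above the clamp only when the clamp is closed.
- socket0 (a point): Socket at bath y = -64 mm in the block: round, 42 mm in diameter, small chamfer. The point is on its axis, at the floor where the underside of a fully seated cell comes to rest: 35 mm below the block's top, 20 mm above the bench. A stiff ejector pad in the socket stands 3 to 8 mm above this point at first, carries the cell's weight, gives way at about 6 N and then stays down; so a cell just put in stands proud and must be pressed (10 to 15 N) until it stops hard.
- socket1 (a point): Socket at bath y = -10 mm in the block: round, 42 mm in diameter, small chamfer. The point is on its axis, at the floor where the underside of a fully seated cell comes to rest: 35 mm below the block's top, 20 mm above the bench. A stiff ejector pad in the socket stands 3 to 8 mm above this point at first, carries the cell's weight, gives way at about 6 N and then stays down; so a cell just put in stands proud and must be pressed (10 to 15 N) until it stops hard.
- socket2 (a point): Socket at bath y = 44 mm in the block: round, 42 mm in diameter, small chamfer. The point is on its axis, at the floor where the underside of a fully seated cell comes to rest: 35 mm below the block's top, 20 mm above the bench. A stiff ejector pad in the socket stands 3 to 8 mm above this point at first, carries the cell's weight, gives way at about 6 N and then stays down; so a cell just put in stands proud and must be pressed (10 to 15 N) until it stops hard.
- cell0: Steel sample cell standing upright: a round body 40 mm in diameter and 38 mm high, then a narrower round neck 22 mm in diameter up to 76 mm total height. About 0.18 kg, heavy at the foot. Origin: centre of its underside; z up along its axis. The right size for the sockets. May be absent.
- cell1: Steel sample cell standing upright: a round body 40 mm in diameter and 38 mm high, then a narrower round neck 22 mm in diameter up to 76 mm total height. About 0.18 kg, heavy at the foot. Origin: centre of its underside; z up along its axis. The right size for the sockets. May be absent.
- cell2: Steel sample cell standing upright: a round body 40 mm in diameter and 38 mm high, then a narrower round neck 22 mm in diameter up to 76 mm total height. About 0.18 kg, heavy at the foot. Origin: centre of its underside; z up along its axis. The right size for the sockets. May be absent.
- slim: Steel sample cell standing upright: a round body 33 mm in diameter and 38 mm high, then a narrower round neck 22 mm in diameter up to 76 mm total height. About 0.18 kg, heavy at the foot. Origin: centre of its underside; z up along its axis. A look-alike of the wrong size, too slim for the sockets.
- wide: Steel sample cell standing upright: a round body 47 mm in diameter and 38 mm high, then a narrower round neck 22 mm in diameter up to 76 mm total height. About 0.18 kg, heavy at the foot. Origin: centre of its underside; z up along its axis. A look-alike of the wrong size, too wide for the sockets.
- oil_bottle: Bystander: amber jar with black cap, 64 mm in diameter, 130 mm high, origin at its underside.
- beaker: Bystander: open glass beaker, 72 mm in diameter, 85 mm high, origin at its underside.
- spanner: Bystander: a wrench lying on the bench, origin at its underside.

How it is judged:
By the outcome, as a careful person would: the job done as asked, in the order asked, and still so for the second after the job is handed in, with the robot touching nothing.
Of cell0, cell1, cell2 only 2 to 3 are there at a start; the rules pass over those that are not, and their reading is None.
At some moment in a run one of cell0, cell1, cell2 may be knocked a few centimetres aside while the robot is not near it.
It also fails if it takes over 210 s, if anything falls off the work surface, if the arm or the gripper's body presses on something with over 40 N, if the wrist force passes 120 N, or if a joint passes its speed limit or range.

ROBOT

A 6-joint arm with a two-finger parallel gripper is mounted at the origin on the work surface. World frame = base frame: x ahead of the robot, y to its left, z up, the work surface at z = 0. Lengths are in m, angles in rad, forces in N, time in s.
With the tool pointing down it reaches from about 0.425 to 0.95 m from the base axis. Payload 3.5 kg.
Tool frame: the origin (TCP) lies midway between the tips of the shut fingers; the grasp point (between the pads) lies 19 mm behind it (bot.grip_depth is the distance from the TCP to the grasp point, in m); z points along the fingers, y is the line along which they close (so a half turn about z gives the same grasp; the last joint's range is limited). The gripper opens to 85 mm and grips with 20 to 120 N. Pads are 22 mm wide; open, the fingers measure 114 mm over their backs; the gripper's body (76 mm by 85 mm) begins 54 mm behind the grasp point. The pads swing forward as they close: fully open they stand 13 mm farther back than shut.
Start: joints at [1.046, 0.286, 1.577, -0, 1.279, -0.15], TCP at [0.247, 0.628, 0.231] pointing down, gripper open.
Joint ranges: [-2.77, 2.77], [-0.9, 2.22], [0.21, 2.48], [-1.53, 4.67], [0.24, 2.81], [-2.84, 2.84]. Speed limits (rad/s): [2.79, 2.79, 3.14, 3.14, 3.14, 3.14].

INTERFACE

Orientations are given as a unit quaternion [x, y, z, w].
In Python, from station import bot gives the robot as it stands.
- The arm moves only by the tool jog_arm, never from a script. Its arguments are lists of equal length, an entry for each row: "gripper": the closure, from 0 (fully open) to 1 (shut); "offset": the shift along the tool's x, y, z in mm, a list of three; "delta_rot": the turn, a rotation vector about the tool's x, y, z in degrees, a list of three. A call has 1 to 20 rows; each row is the pose to reach, as a shift and turn from the pose commanded when the call began, along the tool's axes at that moment; what a row does not reach only later rows make up. A row lasts 1/10 s, in which the tool goes at most 50 mm and 8.59 degrees, less where a joint would pass 70% of its speed; a pose out of reach is approached as far as the arm can. A call with a gripper value outside its range is refused whole. The fingers move at their own pace and stop on an object; the grip force is fixed at half the most. Time passes only in rows, so rows that repeat a pose let the fingers close. It gives the time, the measured TCP pose, the force, the opening and the grip force at its end, in the units of the state.
- bot.get_obs(): the state, without advancing time (a new reading comes with each control period).
- bot.snapshot(name): name is "scene" or "top" or "wrist"; returns a dict with "color" (384x512x3 uint8, red, green, blue), "fx", "fy", "cx", "cy" (pixels), "extrinsics" (4x4, takes a point from camera to world coordinates). Camera axes: x right, y down, z forward; pixel columns grow to the right and rows downward; lengths in m; the calibration is good to about 2 mm. A picture is of the moment at which its call begins. There is no depth.
- bot.job_done(): hands the job in; it is judged then, once.
The state is a dict: "time_s": time; "q": joint angles; "dq": joint speeds; "tau": joint torques, N m; "eef_pos": TCP position; "orientation": TCP orientation; "wrist_force": force on the tool from outside, world axes, zero at the start; "torque": the same for the moment, N m; "grip_width": finger opening in m; "gripper_force": force on a finger pad.
Only numpy, scipy, OpenCV 4.12 (cv2) and the standard library are available. Lean on these libraries where they do the work, as an engineer would, in place of code of your own. Each camera call takes 0.05 s, during which the arm holds its last target. There are 200 camera calls.

## Working session

There is one attempt and no reset: what is moved stays moved. The work goes in short steps, Python scripts to look and compute and a tool call to move; the robot and the scene stay as the last step left them, time stands still between calls to the robot, and variables do not carry over. Pictures are saved under pics/ and viewed, at most 17 in all, crops included, and the job is handed in when it is done.

Besides the shell and the picture viewer there is one more tool, called after "Request:" by a JSON object that holds its "method" and its "body". jog_arm: Moves the arm, as the interface text tells. Its arguments: {"type":"object","properties":{"gripper":{"type":"array"},"offset":{"type":"array"},"delta_rot":{"type":"array"}},"required":["gripper","offset","delta_rot"]}

```bash
ls; mkdir -p pics
python3 - <<'E'
from station import bot
import cv2
for n in("top","scene"):
    s=bot.snapshot(n); cv2.imwrite(f"pics/{n}0.png",cv2.resize(s["color"][:,:,::-1],(800,600),interpolation=cv2.INTER_CUBIC)); print(n,s["fx"],s["cx"],s["cy"],s["extrinsics"].round(3).tolist())
o=bot.get_obs();print(o)
E
```

```text
pics
top 348.50490052139827 257.99995652288777 193.13001862307982 [[0.027, -0.992, 0.121, 0.4], [-0.999, -0.03, -0.026, 0.029], [0.03, -0.12, -0.992, 1.037], [0.0, 0.0, 0.0, 1.0]]
scene 400.89015713980933 245.7679777084063 190.08762598328028 [[0.845, 0.391, -0.364, 0.978], [0.534, -0.622, 0.572, -0.689], [-0.003, -0.678, -0.735, 1.028], [0.0, 0.0, 0.0, 1.0]]
{'time_s': 0.1, 'q': array([ 1.04598898e+00,  2.87159695e-01,  1.57803843e+00, -2.46147987e-05,
        1.27857567e+00, -1.50013665e-01]), 'dq': array([-0.00124928, -0.00200092, -0.00352427,  0.00194629,  0.00178972,
        0.00117573]), 'tau': array([ 1.34653605e-03, -4.07295084e+01, -2.93699867e+01, -6.23806773e-05,
        3.45861772e-03, -2.22782330e-05]), 'eef_pos': array([0.24679089, 0.62763067, 0.23002615]), 'orientation': array([ 1.86298336e-01,  9.82492616e-01, -1.03298339e-03, -3.49911669e-04]), 'wrist_force': array([-0.47323228,  0.35139542, -0.13755566]), 'torque': array([ 0.00770154,  0.05342863, -0.00576286]), 'gripper_force': 0.0, 'grip_width': 0.0855909758517801}
```

View pics/top0.png

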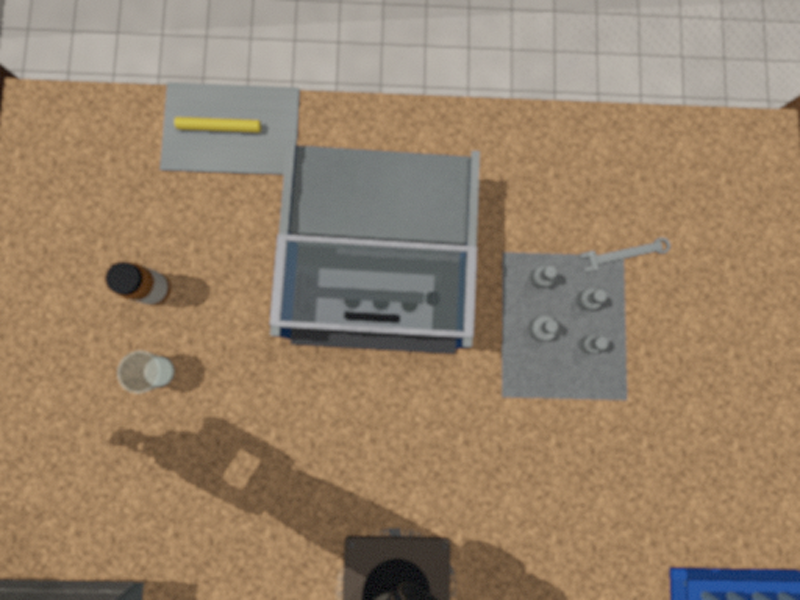

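View pics/scene0.png

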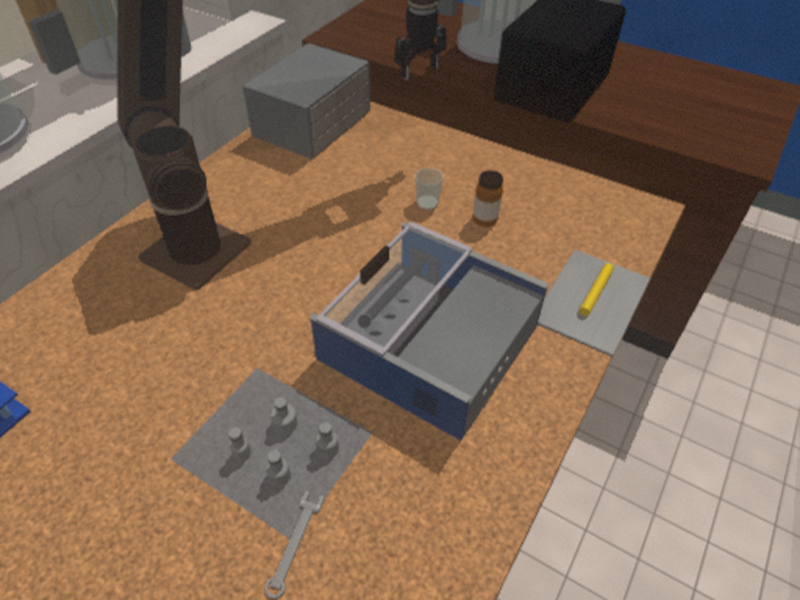

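The top view shows the bath in the middle with the guard fin at (372,317). Four cells stand on the mat at (545,275), (595,298), (545,327) and (597,344), with the spanner near (630,253). I'll enlarge the bath and the cells.

```bash
cat > h.py <<'E'
import numpy as np, cv2
from station import bot
from scipy.spatial.transform import Rotation as R
def w(s,u,v,z):
    E=s["extrinsics"]; d=E[:3,:3]@[(u-s["cx"])/s["fx"],(v-s["cy"])/s["fy"],1]; c=E[:3,3]
    return c+d*(z-c[2])/d[2]
def px(s,p):
    E=s["extrinsics"]; c=E[:3,:3].T@(np.asarray(p)-E[:3,3]); return c[:2]/c[2]*[s["fx"],s["fy"]]+[s["cx"],s["cy"]]
def crop(s,u0,v0,u1,v1,k,name):
    im=s["color"][v0:v1,u0:u1,::-1]; cv2.imwrite("pics/"+name,cv2.resize(im,None,fx=k,fy=k,interpolation=cv2.INTER_CUBIC))
def pose():
    o=bot.get_obs(); return o["eef_pos"],R.from_quat(o["orientation"])
def to(p,yaw=None):
    """mm offset in tool axes and rotvec deg to reach world p, tool down with tool y along yaw (deg)"""
    e,r=pose(); out=(r.inv().apply(np.asarray(p)-e)*1000).round(1)
    rv=None
    if yaw is not None:
        best=None
        for a in (yaw,yaw+180):
            y=np.array([np.cos(np.radians(a)),np.sin(np.radians(a)),0]);z=np.array([0,0,-1.]);x=np.cross(y,z)
            t=(r.inv()*R.from_matrix(np.c_[x,y,z])).as_rotvec(degrees=True)
            if best is None or np.linalg.norm(t)<np.linalg.norm(best): best=t
        rv=best.round(1)
    return out,rv
E
python3 - <<'E'
from h import *
s=bot.snapshot("top")
a=s["color"][92:228,172:308,::-1]; b=s["color"][148:256,318:432,::-1]
crop(s,172,92,312,232,5,"bath.png");crop(s,318,148,434,260,5,"cells.png")
E
```

```text
(no output)
```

View pics/bath.png

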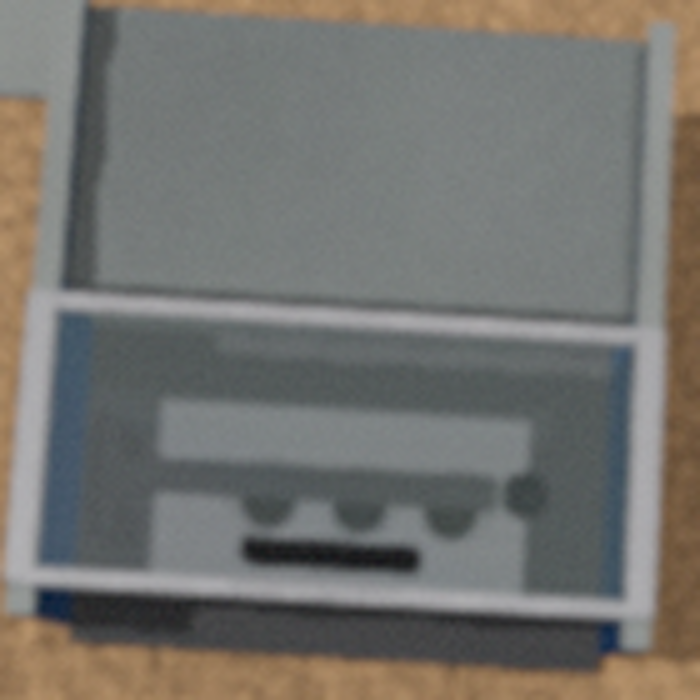

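View pics/cells.png

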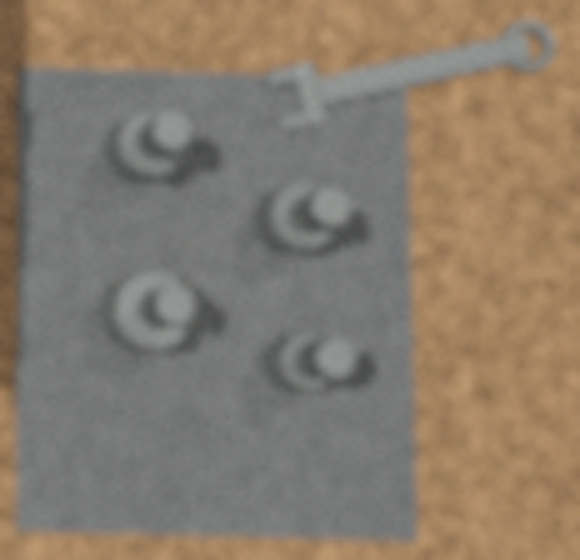

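The bath crop shows the closed bar with its ball at (523,495), the fin from (245,550) to (418,558), and wall-top corners at (676,25), (652,648) and (5,612). The cell crop has neck tops at (172,130), (331,207), (177,304) which is the wide one, and (336,357) which is the slim one. So there are two good cells, the upper two.

Run:
```python
from h import *
from scipy.optimize import least_squares
s=bot.snapshot("top")
f=lambda U,V,u0,v0:(u0+(U+.5)/5-.5,v0+(V+.5)/5-.5)
B=lambda U,V:f(U,V,172,92); C=lambda U,V:f(U,V,318,148)
pts=[(B(676,25),(.26,-.165,.13)),(B(652,648),(-.08,-.165,.13)),(B(5,612),(-.08,.165,.13)),(B(523,495),(0,-.1,.104))]
def wp(t,p): return np.array([t[0]+np.cos(t[2])*p[0]-np.sin(t[2])*p[1],t[1]+np.sin(t[2])*p[0]+np.cos(t[2])*p[1],p[2]])
r=least_squares(lambda t:np.concatenate([px(s,wp(t,p))-q for q,p in pts]),[.6,0,0]); t=r.x
print("bath",t.round(4),np.degrees(t[2]),r.fun.round(2))
print("fin ends",w(s,*B(248,549),.175),w(s,*B(415,557),.175))
for n,y in (("s0",-.064),("s1",-.01),("s2",.044),("hinge",.125),("ball",-.1)): print(n,wp(t,(0,y,0)).round(4))
for n,q in (("A",(172,130)),("B",(331,207)),("W",(177,304)),("S",(336,357))): print(n,w(s,*C(*q),.076).round(4))
for n,q in (("A",(154,145)),("B",(307,216)),("W",(156,312)),("S",(310,362))): print(n,"body",w(s,*C(*q),.038).round(4))
```

```text
bath [ 0.5246  0.0536 -0.0324] -1.8552298545546784 [-0.49 -0.06 -1.2   0.24  1.13 -0.28  0.52  0.15]
fin ends [0.48133569 0.09648899 0.175     ] [0.47980106 0.01369101 0.175     ]
s0 [ 0.5226 -0.0104  0.    ]
s1 [0.5243 0.0436 0.    ]
s2 [0.5261 0.0975 0.    ]
hinge [0.5287 0.1785 0.    ]
ball [ 0.5214 -0.0464  0.    ]
A [ 0.5803 -0.2602  0.076 ]
B [ 0.5392 -0.3501  0.076 ]
W [ 0.482  -0.2624  0.076 ]
S [ 0.455  -0.3515  0.076 ]
A body [ 0.5782 -0.261   0.038 ]
B body [ 0.539  -0.3508  0.038 ]
W body [ 0.4803 -0.2617  0.038 ]
S body [ 0.4539 -0.3513  0.038 ]
```

Run:
```python
from h import *
print(to((.4805,.055,.25),-1.9))
```

```text
(array([-427.1, -447.5,  -19. ]), array([-0.1,  0. , 70.4]))
```

Request:
{"method": "jog_arm", "body": {"gripper": [0,0,0,0,0,0,0,0,0,0,0,0,0,0,0,0], "offset": [[-427,-447,-19],[-427,-447,-19],[-427,-447,-19],[-427,-447,-19],[-427,-447,-19],[-427,-447,-19],[-427,-447,-19],[-427,-447,-19],[-427,-447,-19],[-427,-447,-19],[-427,-447,-19],[-427,-447,-19],[-427,-447,-19],[-427,-447,-19],[-427,-447,-19],[-427,-447,-19]], "delta_rot": [[0,0,70.4],[0,0,70.4],[0,0,70.4],[0,0,70.4],[0,0,70.4],[0,0,70.4],[0,0,70.4],[0,0,70.4],[0,0,70.4],[0,0,70.4],[0,0,70.4],[0,0,70.4],[0,0,70.4],[0,0,70.4],[0,0,70.4],[0,0,70.4]]}}

```text
time_s: 1.8
eef_pos: [0.4803, 0.0568, 0.2501]
orientation: [0.718, 0.696, -0.0, -0.0]
wrist_force: [0.4, 0.5, 0.2]
grip_width: 0.0852
gripper_force: 0.0
```

Run:
```python
from h import *
s=bot.snapshot("wrist"); cv2.imwrite("pics/w1.png",s["color"][:,:,::-1])
print(s["fx"],s["cx"],s["cy"],s["extrinsics"].round(3).tolist()); print(px(s,(.4805,.055,.175)),px(s,(.5214,-.0464,.104)),px(s,(.5226,-.0104,.055)),to((.4805,.055,.148),-1.9),bot.get_obs()["q"].round(2))
```

```text
264.3089294144696 248.57322739080362 194.7780786129574 [[0.999, -0.03, -0.01, 0.482], [-0.032, -0.946, -0.322, 0.139], [-0.0, 0.322, -0.947, 0.393], [0.0, 0.0, 0.0, 1.0]]
[249.62812376 205.11628953] [284.34655681 259.14882157] [281.00542283 217.18464736] (array([ -2. ,   0.3, 102.1]), array([-0. , -0. ,  0.1])) [-0.09 -0.16  2.01  0.    1.29 -0.06]
```

View pics/w1.png

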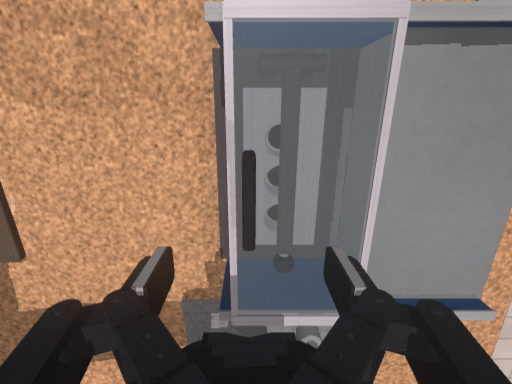

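The wrist view shows the fin from (249,150) to (249,250), as predicted, and the ball at (284,263), about 4 mm farther towards −y than estimated. I'll descend and pinch the fin.

Request:
{"method": "jog_arm", "body": {"gripper": [0,0,0,1,1,1,1,1,1,1], "offset": [[0,0,50],[0,0,90],[0,0,102],[0,0,102],[0,0,102],[0,0,102],[0,0,102],[0,0,102],[0,0,102],[0,0,102]], "delta_rot": [[0,0,0],[0,0,0],[0,0,0],[0,0,0],[0,0,0],[0,0,0],[0,0,0],[0,0,0],[0,0,0],[0,0,0]]}}

```text
time_s: 2.85
eef_pos: [0.4815, 0.0558, 0.1499]
orientation: [0.718, 0.696, 0.001, 0.001]
wrist_force: [-1.0, -0.1, 6.1]
grip_width: 0.0108
gripper_force: 60.9
```

Request:
{"method": "jog_arm", "body": {"gripper": [1,1,1,1,1,1,1,1,1,1,1,1], "offset": [[0,8,0],[0,25,0],[0,45,0],[0,65,0],[0,85,0],[0,105,0],[0,125,0],[0,145,0],[0,160,0],[0,168,0],[0,172,0],[0,172,0]], "delta_rot": [[0,0,0],[0,0,0],[0,0,0],[0,0,0],[0,0,0],[0,0,0],[0,0,0],[0,0,0],[0,0,0],[0,0,0],[0,0,0],[0,0,0]]}}

```text
time_s: 4.05
eef_pos: [0.6377, 0.0511, 0.1497]
orientation: [0.717, 0.696, -0.017, -0.016]
wrist_force: [-53.7, -1.2, 32.8]
grip_width: 0.0108
gripper_force: 80.3
```

Request:
{"method": "jog_arm", "body": {"gripper": [1,1], "offset": [[0,-8,0],[0,-13,0]], "delta_rot": [[0,0,0],[0,0,0]]}}

```text
time_s: 4.25
eef_pos: [0.6378, 0.0511, 0.1498]
orientation: [0.718, 0.696, -0.001, -0.001]
wrist_force: [2.5, 1.2, 2.9]
grip_width: 0.0111
gripper_force: 61.4
```

Run:
```python
from h import *
s=bot.snapshot("top"); crop(s,172,72,312,232,4,"bath2.png")
o=bot.get_obs();print(o["wrist_force"],o["torque"],o["eef_pos"])
```

```text
[-5.94829126  0.60717087  7.4752253 ] [0.09559441 1.25599645 0.08142826] [0.63785947 0.05109458 0.14979503]
```

View pics/bath2.png

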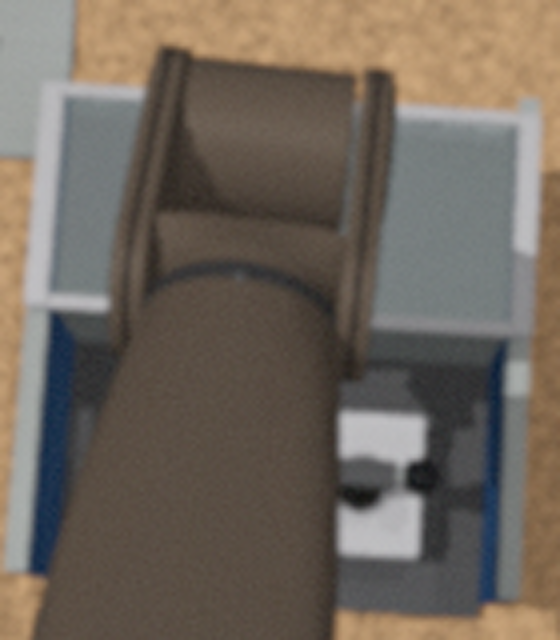

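Run:
```python
from h import *
s=bot.snapshot("top")
f=lambda U,V:(172+(U+.5)/4-.5,72+(V+.5)/4-.5)
g=lambda U,V:(172+(U+.5)/5-.5,92+(V+.5)/5-.5)
t=(.5246,.0536,-.0324)
def b(p): c,n=np.cos(t[2]),np.sin(t[2]); d=p[:2]-t[:2]; return np.round([c*d[0]+n*d[1],-n*d[0]+c*d[1]],4)
print("before rear R/front R/rear L/front L",[b(w(s,*g(*q),.138)) for q in ((662,327),(655,612),(32,290),(8,583))])
print("now",[b(w(s,*f(*q),.138)) for q in ((517,112),(510,335),(47,82),(25,307))])
print("fin",b(np.array(w(s,*g(331,553),.175))),b(pose()[0]))
```

```text
before rear R/front R/rear L/front L [array([ 0.0898, -0.1648]), array([-0.0609, -0.1677]), array([0.0877, 0.1669]), array([-0.0663,  0.1658])]
now [array([ 0.2469, -0.1495]), array([ 0.0933, -0.1517]), array([0.2454, 0.1663]), array([0.091 , 0.1676])]
fin [-0.0441  0.0004] [0.1133 0.0011]
```

The fin travelled 157 mm. The cover now spans bath x 0.092 to 0.246, which matches fully open, so it started about 13 mm open. Next I release it and go above the ball.

Request:
{"method": "jog_arm", "body": {"gripper": [0,0,0,0,0.3,0.3,0.3,0.3,0.3,0.3,0.3,0.3], "offset": [[0,-13,0],[0,-13,0],[0,-13,0],[0,-13,-40],[0,-13,-80],[-50,-60,-80],[-102,-100,-70],[-102,-100,-70],[-102,-100,-70],[-102,-100,-70],[-102,-100,-70],[-102,-100,-70]], "delta_rot": [[0,0,0],[0,0,0],[0,0,0],[0,0,0],[0,0,0],[0,0,0],[0,0,0],[0,0,0],[0,0,0],[0,0,0],[0,0,0],[0,0,0]]}}

```text
time_s: 5.55
eef_pos: [0.5373, -0.0474, 0.2185]
orientation: [0.718, 0.696, 0.0, 0.0]
wrist_force: [-0.4, -0.5, 0.1]
grip_width: 0.0597
gripper_force: 0.0
```

Run:
```python
from h import *
s=bot.snapshot("wrist"); cv2.imwrite("pics/w2.png",s["color"][:,:,::-1])
t=(.5246,.0536,-.0324);c,n=np.cos(t[2]),np.sin(t[2])
for p in ((0,-.1,.104),(0,-.064,.055),(0,-.01,.055),(0,.044,.055),(-.05,.105,.055),(-.05,-.105,.055),(-.057+.17,0.045,.175),(-.057+.17,-0.045,.175),(-.08,-.165,.13)):
  print(p,px(s,(t[0]+c*p[0]-n*p[1],t[1]+n*p[0]+c*p[1],p[2])).round(1))
print(pose()[0], s["extrinsics"].round(3).tolist())
```

```text
(0, -0.1, 0.104) [233.5 189. ]
(0, -0.064, 0.055) [235.2 146.4]
(0, -0.01, 0.055) [234.4  96.5]
(0, 0.044, 0.055) [233.5  40. ]
(-0.05, 0.105, 0.055) [179.5 -33.2]
(-0.05, -0.105, 0.055) [194.1 180.7]
(0.11300000000000002, 0.045, 0.175) [414.1  -8.9]
(0.11300000000000002, -0.045, 0.175) [388.1 144.7]
(-0.08, -0.165, 0.13) [153.8 258.4]
[ 0.53718676 -0.04736249  0.2184527 ] [[0.999, -0.03, -0.009, 0.539], [-0.032, -0.946, -0.322, 0.034], [0.001, 0.322, -0.947, 0.361], [0.0, 0.0, 0.0, 1.0]]
```

View pics/w2.png

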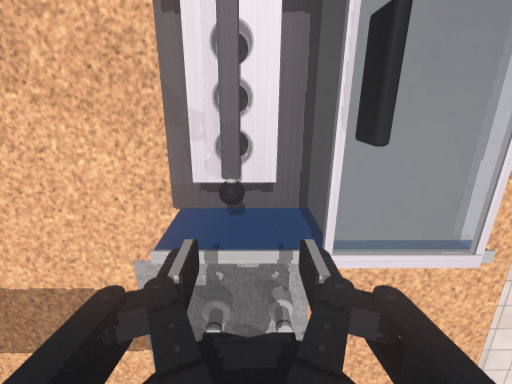

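The ball is at (232,192) and the sockets at about (232,147), (232,97) and (232,41). That shifts the bath by about (−1.5, −2) mm. I'll pinch the ball.

Request:
{"method": "jog_arm", "body": {"gripper": [0.3,0.3,0.3,0.3,0.3,1,1,1,1,1], "offset": [[-1,-17,20],[-1,-17,70],[-1,-17,115],[-1,-17,132],[-1,-17,132],[-1,-17,132],[-1,-17,132],[-1,-17,132],[-1,-17,132],[-1,-17,132]], "delta_rot": [[0,0,0],[0,0,0],[0,0,0],[0,0,0],[0,0,0],[0,0,0],[0,0,0],[0,0,0],[0,0,0],[0,0,0]]}}

```text
time_s: 6.6
eef_pos: [0.5199, -0.0487, 0.0873]
orientation: [0.719, 0.695, 0.0, 0.001]
wrist_force: [-0.3, -0.2, 1.2]
grip_width: 0.0231
gripper_force: 58.6
```

Request:
{"method": "jog_arm", "body": {"gripper": [1,1,1,1,1,1,1,1,1,1,1,1,1,1,1,1,1,1,1,1], "offset": [[1,0,-22],[4,0,-45],[10,0,-66],[18,0,-88],[27,0,-108],[39,0,-127],[53,0,-145],[68,0,-161],[85,0,-176],[103,0,-189],[123,0,-200],[143,0,-210],[165,0,-217],[187,0,-222],[209,0,-224],[232,0,-225],[254,0,-223],[276,0,-219],[298,0,-213],[308,0,-209]], "delta_rot": [[0,0,0],[0,0,0],[0,0,0],[0,0,0],[0,0,0],[0,0,0],[0,0,0],[0,0,0],[0,0,0],[0,0,0],[0,0,0],[0,0,0],[0,0,0],[0,0,0],[0,0,0],[0,0,0],[0,0,0],[0,0,0],[0,0,0],[0,0,0]]}}

```text
time_s: 8.6
eef_pos: [0.5295, 0.261, 0.2953]
orientation: [0.718, 0.696, 0.001, -0.0]
wrist_force: [-0.2, -0.4, -0.1]
grip_width: 0.0005
gripper_force: 0.0
```

Run:
```python
from h import *
s=bot.snapshot("scene"); crop(s,140,60,420,300,2.8,"sc2.png")
print(bot.get_obs()["wrist_force"],bot.get_obs()["q"])
```

```text
[ 0.04690533  0.04095655 -0.02331616] [2.86597826e-01 5.80355846e-02 1.72167998e+00 1.19252735e-03
 1.36213244e+00 3.17197590e-01]
```

View pics/sc2.png

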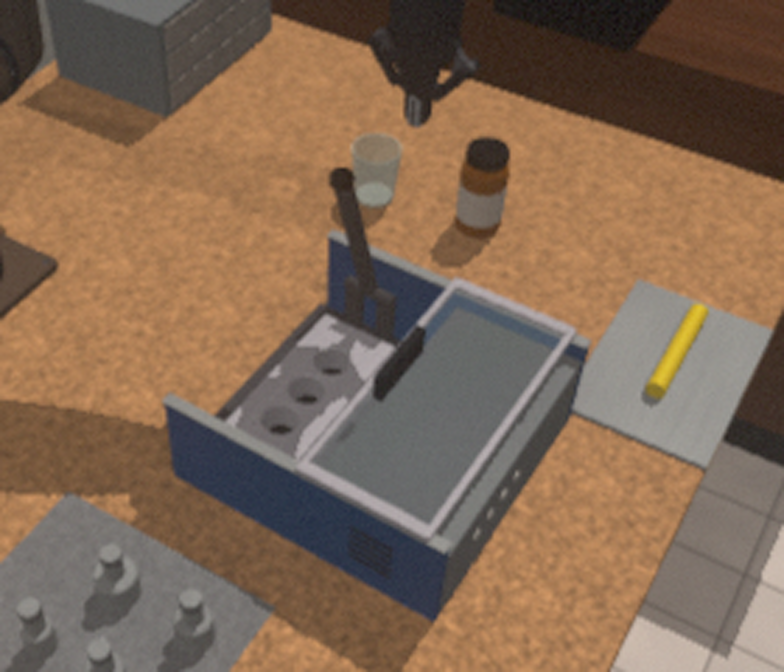

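The fingers slipped off the ball, but the bar stands near upright with its ball at crop (342,179). I'll work out its angle.

```bash
cat >> h.py <<'E'
T=(.523,.0517,-.0324)
def bw(x,y,z): c,n=np.cos(T[2]),np.sin(T[2]); return np.array([T[0]+c*x-n*y,T[1]+n*x+c*y,z])
def ball(th): return bw(0,.125-.225*np.cos(th),.104+.225*np.sin(th))
E
python3 - <<'E'
from h import *
s=bot.snapshot("scene")
for a in np.arange(1.,2.05,.1): print(round(a,1),((px(s,ball(a))-[140,60])*2.8).round(),ball(a).round(3))
E
```

```text
1.0 [312. 223.] [0.523 0.055 0.293]
1.1 [322. 204.] [0.524 0.075 0.305]
1.2 [334. 186.] [0.524 0.095 0.314]
1.3 [345. 170.] [0.525 0.116 0.321]
1.4 [357. 155.] [0.526 0.138 0.326]
1.5 [368. 142.] [0.527 0.161 0.328]
1.6 [380. 131.] [0.527 0.183 0.329]
1.7 [390. 122.] [0.528 0.206 0.327]
1.8 [401. 115.] [0.529 0.228 0.323]
1.9 [411. 110.] [0.529 0.249 0.317]
2.0 [420. 107.] [0.53  0.27  0.309]
```

Request:
{"method": "jog_arm", "body": {"gripper": [1,1,1,1,1,1,1,1,1,1,1,1,1,1,1,1,1,1,1,1], "offset": [[0,0,-50],[0,0,-95],[-50,0,-95],[-100,0,-95],[-150,0,-95],[-200,0,-95],[-210,0,-95],[-210,0,-50],[-210,0,0],[-210,0,3],[-190,0,3],[-170,0,3],[-150,0,3],[-130,0,3],[-110,0,3],[-90,0,3],[-70,0,3],[-50,0,3],[-35,0,3],[-28,0,3]], "delta_rot": [[0,0,0],[0,0,0],[0,0,0],[0,0,0],[0,0,0],[0,0,0],[0,0,0],[0,0,0],[0,0,0],[0,0,0],[0,0,0],[0,0,0],[0,0,0],[0,0,0],[0,0,0],[0,0,0],[0,0,0],[0,0,0],[0,0,0],[0,0,0]]}}

```text
time_s: 10.7
eef_pos: [0.5292, 0.2324, 0.2942]
orientation: [0.718, 0.696, 0.001, 0.001]
wrist_force: [0.3, -1.9, -0.3]
grip_width: 0.0002
gripper_force: 0.8
```

Run:
```python
from h import *
s=bot.snapshot("scene"); crop(s,140,60,420,300,2.8,"sc3.png")
print(bot.get_obs()["wrist_force"])
```

```text
[-0.47012159  0.03041593  0.04180778]
```

View pics/sc3.png

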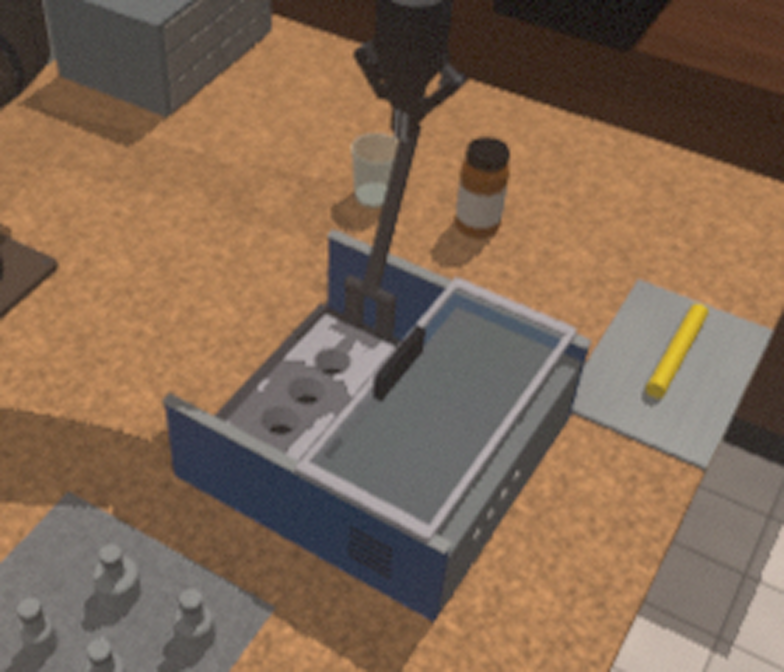

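The bar now leans back past upright at about 1.9 rad. I'll nudge it a little more and then go above cell A.

Request:
{"method": "jog_arm", "body": {"gripper": [1,1,1,1,0.3,0.3,0.3,0.3,0.3,0.3,0.3,0.3,0.3,0.3,0.3,0.3], "offset": [[4,0,0],[8,0,0],[-20,0,0],[-60,10,0],[-491,66,70],[-491,66,70],[-491,66,70],[-491,66,70],[-491,66,70],[-491,66,70],[-491,66,70],[-491,66,70],[-491,66,70],[-491,66,70],[-491,66,70],[-491,66,70]], "delta_rot": [[0,0,0],[0,0,0],[0,0,0],[0,0,0],[0,0,0],[0,0,0],[0,0,0],[0,0,0],[0,0,0],[0,0,0],[0,0,0],[0,0,0],[0,0,0],[0,0,0],[0,0,0],[0,0,0]]}}

```text
time_s: 12.35
eef_pos: [0.5786, -0.2606, 0.2226]
orientation: [0.718, 0.696, 0.0, -0.0]
wrist_force: [0.2, -0.7, 0.4]
grip_width: 0.0601
gripper_force: 0.0
```

Run:
```python
from h import *
s=bot.snapshot("wrist"); cv2.imwrite("pics/w3.png",s["color"][:,:,::-1])
A=(.5795,-.2605,.076);print(px(s,A),px(s,(.539,-.3505,.076)),to((.5795,-.2605,.045),-1.8))
np.save("w3.npy",np.array([s["extrinsics"]]));
```

```text
[249.78735185 180.97195141] [219.57766264 251.48356223] (array([ -0.3,   0.6, 177.9]), array([ 0., -0., -0.]))
```

View pics/w3.png

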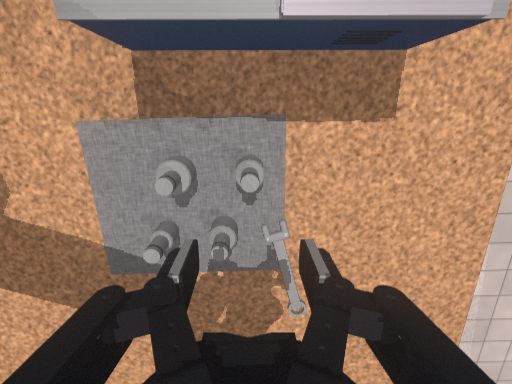

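A's neck top is at (250,181) and B's at (219,253), both within 2 px of prediction. I'll grasp A, lift it and carry it to socket 1.

Request:
{"method": "jog_arm", "body": {"gripper": [0.3,0.3,0.3,0.3,0.3,0.3,1,1,1,1,1,1,1,1,1,1], "offset": [[0,1,50],[0,1,100],[0,1,150],[0,1,170],[0,1,177],[0,1,177],[0,1,177],[0,1,177],[0,1,177],[0,1,177],[0,1,177],[0,1,165],[0,1,120],[0,1,70],[0,1,20],[0,1,0]], "delta_rot": [[0,0,0],[0,0,0],[0,0,0],[0,0,0],[0,0,0],[0,0,0],[0,0,0],[0,0,0],[0,0,0],[0,0,0],[0,0,0],[0,0,0],[0,0,0],[0,0,0],[0,0,0],[0,0,0]]}}

```text
time_s: 14.0
eef_pos: [0.5815, -0.2629, 0.2299]
orientation: [0.719, 0.695, 0.001, 0.005]
wrist_force: [-0.3, 0.5, -1.6]
grip_width: 0.0204
gripper_force: 59.0
```

Run:
```python
from h import *
print(bw(0,-.01,0),bw(0,-.064,0),to((*bw(0,-.01,0)[:2],.19),-1.8))
```

```text
[0.52267606 0.04170525 0.        ] [ 0.52092676 -0.01226641  0.        ] (array([302.7, -69.2,  37.6]), array([ 0.5,  0.3, -0.1]))
```

Request:
{"method": "jog_arm", "body": {"gripper": [1,1,1,1,1,1,1,1,1,1,1], "offset": [[40,-10,0],[85,-20,0],[130,-30,0],[175,-40,0],[220,-50,0],[260,-60,0],[290,-66,0],[300,-66,0],[300,-66,0],[300,-66,0],[300,-66,0]], "delta_rot": [[0,0,0],[0,0,0],[0,0,0],[0,0,0],[0,0,0],[0,0,0],[0,0,0],[0,0,0],[0,0,0],[0,0,0],[0,0,0]]}}

```text
time_s: 15.1
eef_pos: [0.5236, 0.0392, 0.2224]
orientation: [0.719, 0.695, -0.0, 0.0]
wrist_force: [-0.1, 0.3, -1.5]
grip_width: 0.0206
gripper_force: 59.0
```

Run:
```python
from h import *
s=bot.snapshot("wrist"); cv2.imwrite("pics/w4.png",cv2.resize(s["color"][:,130:370,::-1],None,fx=1.55*1,fy=1.55,interpolation=cv2.INTER_CUBIC))
for y in(-.064,-.01,.044):
  q=px(s,bw(0,y,.055)); print(y,q,(q-[130,0])*1.55)
e,r=pose();print(e,r.as_quat().round(4)); print("neck top",(px(s,r.apply([0,0,-.031])+e)-[130,0])*1.55, bot.get_obs()["wrist_force"])
```

```text
-0.064 [248.28943715 215.46079012] [183.34862758 333.96422469]
-0.01 [248.17962795 174.26151186] [183.17842332 270.10534338]
0.044 [248.05714545 128.30734648] [182.98857545 198.87638705]
[0.52359761 0.03916719 0.22228814] [ 7.192e-01  6.948e-01 -1.000e-04  1.000e-04]
neck top [185.74681238 430.51316826] [-0.04067417 -0.48816856 -1.58182861]
```

View pics/w4.png

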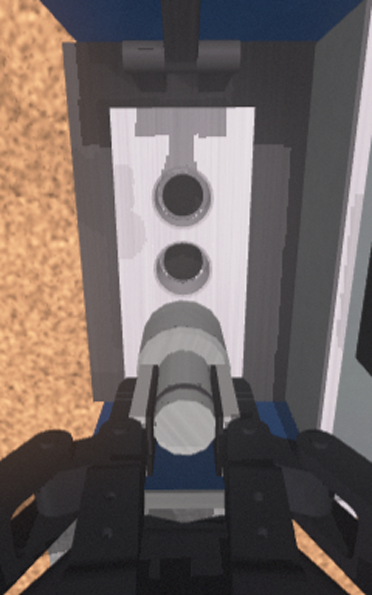

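The held cell is over the block. The socket rims are at (182,197) and (183,267), against predictions of (183,199) and (183,270), so the correction is about 1 mm. I'll lower to just above the hole and then enter gently.

Request:
{"method": "jog_arm", "body": {"gripper": [1,1,1,1,1,1,1,1,1,1], "offset": [[3,-1,30],[3,-1,70],[3,-1,100],[3,-1,113],[3,-1,116],[3,-1,120],[3,-1,124],[3,-1,127],[3,-1,130],[3,-1,130]], "delta_rot": [[0,0,0],[0,0,0],[0,0,0],[0,0,0],[0,0,0],[0,0,0],[0,0,0],[0,0,0],[0,0,0],[0,0,0]]}}

```text
time_s: 16.15
eef_pos: [0.5224, 0.0435, 0.0924]
orientation: [0.719, 0.695, 0.0, 0.0]
wrist_force: [-0.1, -0.3, -0.3]
grip_width: 0.0203
gripper_force: 59.1
```

Request:
{"method": "jog_arm", "body": {"gripper": [1,1,1,1,1,1], "offset": [[0,0,4],[0,0,8],[0,0,12],[0,0,15],[0,0,18],[0,0,18]], "delta_rot": [[0,0,0],[0,0,0],[0,0,0],[0,0,0],[0,0,0],[0,0,0]]}}

```text
time_s: 16.75
eef_pos: [0.5224, 0.0435, 0.0739]
orientation: [0.719, 0.695, -0.0, -0.0]
wrist_force: [-0.2, 0.4, -2.8]
grip_width: 0.0205
gripper_force: 59.1
```

Request:
{"method": "jog_arm", "body": {"gripper": [1,1,1,1], "offset": [[0,0,3],[0,0,5],[0,0,7],[0,0,7]], "delta_rot": [[0,0,0],[0,0,0],[0,0,0],[0,0,0]]}}

```text
time_s: 17.15
eef_pos: [0.5227, 0.0435, 0.0678]
orientation: [0.719, 0.695, 0.0, 0.0]
wrist_force: [-1.6, -0.2, 4.4]
grip_width: 0.0204
gripper_force: 59.8
```

Request:
{"method": "jog_arm", "body": {"gripper": [1,1,1,1], "offset": [[0,0,1],[0,0,2],[0,0,3],[0,0,3]], "delta_rot": [[0,0,0],[0,0,0],[0,0,0],[0,0,0]]}}

```text
time_s: 17.55
eef_pos: [0.5231, 0.0435, 0.0676]
orientation: [0.718, 0.696, -0.0, -0.0]
wrist_force: [-8.2, -0.1, 19.3]
grip_width: 0.0202
gripper_force: 61.5
```

Request:
{"method": "jog_arm", "body": {"gripper": [1,0.3,0.3,0.3,0.3,1,1,1,1,1,1,1,1,1], "offset": [[0,0,-2],[0,0,-2],[0,0,-2],[0,0,-2],[0,0,-50],[0,0,-50],[0,0,-50],[0,0,-50],[0,0,-50],[0,0,-35],[0,0,-30],[0,0,-28],[0,0,-26],[0,0,-26]], "delta_rot": [[0,0,0],[0,0,0],[0,0,0],[0,0,0],[0,0,0],[0,0,0],[0,0,0],[0,0,0],[0,0,0],[0,0,0],[0,0,0],[0,0,0],[0,0,0],[0,0,0]]}}

```text
time_s: 18.95
eef_pos: [0.5261, 0.0431, 0.0962]
orientation: [0.718, 0.696, 0.002, 0.002]
wrist_force: [-6.7, 1.7, 28.1]
grip_width: -0.0001
gripper_force: 13.7
```

Contact comes at z = 0.0962 with 28 N, so the cell is fully seated. Next is cell B.

Request:
{"method": "jog_arm", "body": {"gripper": [1,1,1,0.3,0.3,0.3,0.3,0.3,0.3,0.3,0.3,0.3,0.3,0.3], "offset": [[0,0,-40],[0,0,-85],[0,0,-132],[-393,29,-132],[-393,29,-132],[-393,29,-132],[-393,29,-132],[-393,29,-132],[-393,29,-132],[-393,29,-132],[-393,29,-132],[-393,29,-132],[-393,29,-132],[-393,29,-132]], "delta_rot": [[0,0,0],[0,0,0],[0,0,0],[0,0,0],[0,0,0],[0,0,0],[0,0,0],[0,0,0],[0,0,0],[0,0,0],[0,0,0],[0,0,0],[0,0,0],[0,0,0]]}}

```text
time_s: 20.35
eef_pos: [0.5382, -0.349, 0.2207]
orientation: [0.718, 0.696, 0.0, -0.001]
wrist_force: [-0.2, -0.2, 0.3]
grip_width: 0.0598
gripper_force: 0.0
```

Run:
```python
from h import *
s=bot.snapshot("wrist"); cv2.imwrite("pics/w5.png",s["color"][:,:,::-1])
print(px(s,(.539,-.3505,.076)),to((.539,-.3505,.045),-1.8),pose()[0],bot.get_obs()["q"].round(2))
```

```text
[250.03317535 182.94482428] (array([ -2. ,   0.8, 176.3]), array([-0.1, -0.1,  0. ])) [ 0.53848184 -0.34872358  0.22125769] [-0.73  0.22  1.67  0.    1.25 -0.7 ]
```

View pics/w5.png

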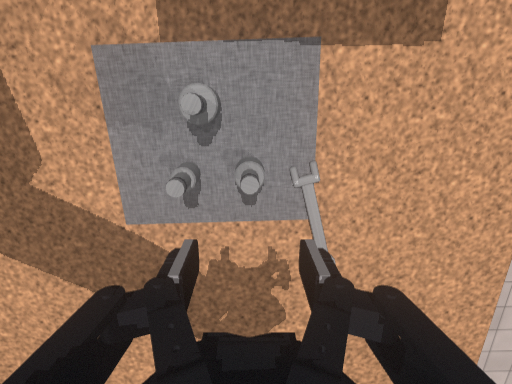

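B's neck is at (250,184), undisturbed. Grasp it, lift it and carry it to socket 0.

Request:
{"method": "jog_arm", "body": {"gripper": [0.3,0.3,0.3,0.3,0.3,0.3,1,1,1,1,1,1,1,1,1,1], "offset": [[-2,0,50],[-2,0,100],[-2,0,150],[-2,0,170],[-2,0,176],[-2,0,176],[-2,0,176],[-2,0,176],[-2,0,176],[-2,0,176],[-2,0,176],[-2,0,165],[-2,0,120],[-2,0,70],[-2,0,20],[-2,0,0]], "delta_rot": [[0,0,0],[0,0,0],[0,0,0],[0,0,0],[0,0,0],[0,0,0],[0,0,0],[0,0,0],[0,0,0],[0,0,0],[0,0,0],[0,0,0],[0,0,0],[0,0,0],[0,0,0],[0,0,0]]}}

```text
time_s: 22.0
eef_pos: [0.5403, -0.3538, 0.2298]
orientation: [0.719, 0.695, 0.0, 0.005]
wrist_force: [0.3, -0.7, -1.3]
grip_width: 0.0201
gripper_force: 59.0
```

Request:
{"method": "jog_arm", "body": {"gripper": [1,1,1,1,1,1,1,1,1,1,1,1], "offset": [[40,-3,0],[85,-7,0],[130,-11,0],[175,-15,0],[220,-19,0],[265,-22,0],[305,-25,0],[330,-28,0],[339,-28,0],[339,-28,0],[339,-28,0],[339,-28,0]], "delta_rot": [[0,0,0],[0,0,0],[0,0,0],[0,0,0],[0,0,0],[0,0,0],[0,0,0],[0,0,0],[0,0,0],[0,0,0],[0,0,0],[0,0,0]]}}

```text
time_s: 23.2
eef_pos: [0.5217, -0.0137, 0.2223]
orientation: [0.719, 0.695, -0.0, 0.0]
wrist_force: [0.1, -0.2, -1.7]
grip_width: 0.0206
gripper_force: 59.0
```

Run:
```python
from h import *
print(to((.5208,-.0105,.094),-1.8),pose()[0])
```

```text
(array([  3.2,  -1. , 128.3]), array([-0. ,  0. , -0.2])) [ 0.52172508 -0.01372641  0.22232044]
```

Request:
{"method": "jog_arm", "body": {"gripper": [1,1,1,1,1,1,1,1,1,1], "offset": [[2,-1,30],[2,-1,70],[2,-1,100],[2,-1,113],[2,-1,116],[2,-1,120],[2,-1,124],[2,-1,127],[2,-1,130],[2,-1,130]], "delta_rot": [[0,0,0],[0,0,0],[0,0,0],[0,0,0],[0,0,0],[0,0,0],[0,0,0],[0,0,0],[0,0,0],[0,0,0]]}}

```text
time_s: 24.2
eef_pos: [0.5212, -0.0107, 0.0927]
orientation: [0.719, 0.696, 0.0, 0.001]
wrist_force: [1.3, -1.1, -2.0]
grip_width: 0.0205
gripper_force: 59.0
```

Request:
{"method": "jog_arm", "body": {"gripper": [1,1,1,1,1,1,1,1], "offset": [[0,0,4],[0,0,8],[0,0,12],[0,0,16],[0,0,20],[0,0,23],[0,0,25],[0,0,25]], "delta_rot": [[0,0,0],[0,0,0],[0,0,0],[0,0,0],[0,0,0],[0,0,0],[0,0,0],[0,0,0]]}}

```text
time_s: 25.0
eef_pos: [0.5213, -0.0107, 0.0688]
orientation: [0.718, 0.696, -0.0, 0.0]
wrist_force: [-2.3, -2.6, 8.0]
grip_width: 0.0201
gripper_force: 60.2
```

Now release it and press on top with shut fingers, as before.

Request:
{"method": "jog_arm", "body": {"gripper": [1,1,1,0.3,0.3,0.3,0.3,1,1,1,1,1,1,1,1,1], "offset": [[0,0,2],[0,0,3],[0,0,0],[0,0,0],[0,0,0],[0,0,0],[0,0,-48],[0,0,-48],[0,0,-48],[0,0,-48],[0,0,-48],[0,0,-33],[0,0,-29],[0,0,-27],[0,0,-25],[0,0,-25]], "delta_rot": [[0,0,0],[0,0,0],[0,0,0],[0,0,0],[0,0,0],[0,0,0],[0,0,0],[0,0,0],[0,0,0],[0,0,0],[0,0,0],[0,0,0],[0,0,0],[0,0,0],[0,0,0],[0,0,0]]}}

```text
time_s: 26.6
eef_pos: [0.5227, -0.011, 0.0962]
orientation: [0.718, 0.696, 0.001, 0.001]
wrist_force: [-4.9, 1.3, 20.4]
grip_width: 0.0001
gripper_force: 10.4
```

Contact is again at 0.0962, so both cells are seated. The only things left on the mat are the wide and slim look-alikes. Now I go to the far (+y) side of the bar to push it back down.

Request:
{"method": "jog_arm", "body": {"gripper": [1,1,1,1,1,1,1,1,1,1,1,1,1,1,1,1,1,1,1], "offset": [[0,0,-75],[0,0,-125],[0,0,-175],[0,0,-225],[0,0,-275],[0,0,-325],[0,0,-335],[0,0,-335],[50,0,-335],[100,0,-335],[150,0,-335],[200,0,-335],[250,0,-335],[300,0,-335],[318,0,-335],[318,0,-335],[318,0,-285],[318,0,-230],[318,0,-222]], "delta_rot": [[0,0,0],[0,0,0],[0,0,0],[0,0,0],[0,0,0],[0,0,0],[0,0,0],[0,0,0],[0,0,0],[0,0,0],[0,0,0],[0,0,0],[0,0,0],[0,0,0],[0,0,0],[0,0,0],[0,0,0],[0,0,0],[0,0,0]]}}

```text
time_s: 28.5
eef_pos: [0.5283, 0.3046, 0.3057]
orientation: [0.719, 0.695, -0.007, -0.002]
wrist_force: [0.0, -0.3, -1.0]
grip_width: 0.0001
gripper_force: 0.0
```

```bash
sed -i 's/^T=.*/T=(.5222,.0535,-.0324)/' h.py
python3 - <<'E'
from h import *
s=bot.snapshot("scene"); crop(s,140,60,420,300,2.8,"sc4.png")
print(pose()[0],bot.get_obs()["wrist_force"])
for th in (1.7,1.5,1.3,1.2,1.1,1.,.9,.8,.7,.6,.5,.4,.3,.2,.1,0,-.02):
  c,n=np.cos(th),np.sin(th); p=bw(0,.125-.19*c+.007*n+.011*max(n,0),.104+.19*n+.007*c); print(th,to(p)[0].round())
E
```

```text
[0.52875656 0.30482399 0.30646383] [-0.12855104  0.1858827  -1.94053328]
1.7 [-84.   2.  15.]
1.5 [-122.    2.   13.]
1.3 [-160.    2.   18.]
1.2 [-178.    2.   24.]
1.1 [-196.    2.   31.]
1.0 [-214.    2.   40.]
0.9 [-230.    3.   50.]
0.8 [-246.    3.   63.]
0.7 [-260.    3.   76.]
0.6 [-273.    3.   91.]
0.5 [-284.    3.  107.]
0.4 [-294.    4.  124.]
0.3 [-302.    4.  141.]
0.2 [-308.    4.  160.]
0.1 [-313.    4.  178.]
0 [-315.    5.  197.]
-0.02 [-315.    5.  201.]
```

View pics/sc4.png

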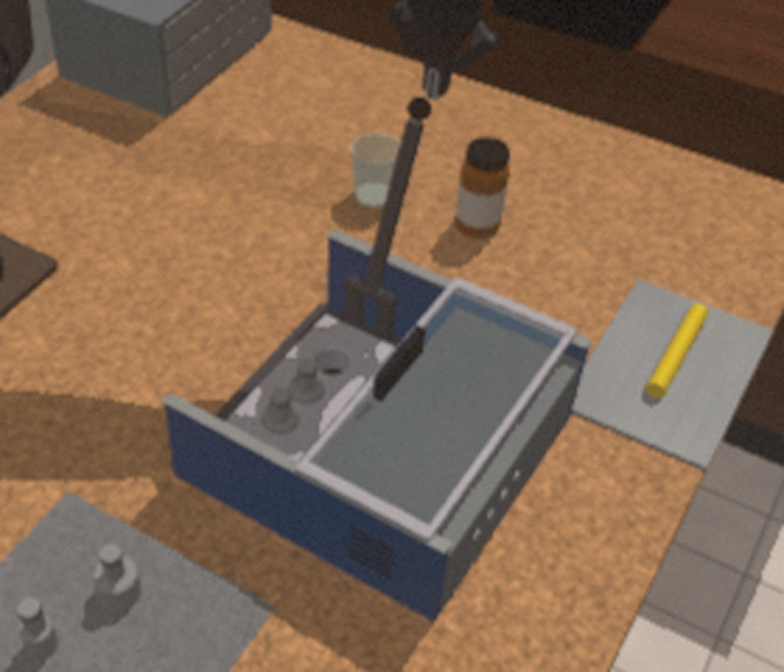

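The ball is at crop (420,107), θ ≈ 2.0, and both cells are down. I'll sweep the bar over in two stages.

Request:
{"method": "jog_arm", "body": {"gripper": [1,1,1,1,1,1,1,1,1,1,1], "offset": [[0,2,20],[-25,2,21],[-50,2,21],[-75,2,21],[-100,2,20],[-122,2,19],[-141,2,21],[-160,2,24],[-178,2,30],[-196,2,37],[-196,2,37]], "delta_rot": [[0,0,0],[0,0,0],[0,0,0],[0,0,0],[0,0,0],[0,0,0],[0,0,0],[0,0,0],[0,0,0],[0,0,0],[0,0,0]]}}

```text
time_s: 29.65
eef_pos: [0.5275, 0.1091, 0.2795]
orientation: [0.72, 0.694, 0.001, 0.001]
wrist_force: [0.5, -0.4, -0.3]
grip_width: -0.0003
gripper_force: 0.0
```

Run:
```python
from h import *
s=bot.snapshot("scene"); crop(s,140,60,420,300,2.8,"sc5.png")
print(pose()[0],bot.get_obs()["wrist_force"])
for th in (1.1,1.,.9,.8,.7,.6,.5,.4,.3,.2,.1,0,-.02):
  c,n=np.cos(th),np.sin(th); p=bw(0,.125-.19*c+.007*n+.011*max(n,0),.104+.19*n+.007*c); print(th,to(p)[0].round())
```

```text
[0.52747662 0.11014251 0.27947368] [ 0.44199663 -0.22925135 -0.13549225]
1.1 [-2. -3.  3.]
1.0 [-19.  -3.  12.]
0.9 [-36.  -3.  22.]
0.8 [-51.  -3.  34.]
0.7 [-66.  -3.  48.]
0.6 [-78.  -3.  62.]
0.5 [-90.  -3.  78.]
0.4 [-100.   -3.   95.]
0.3 [-108.   -3.  113.]
0.2 [-114.   -4.  131.]
0.1 [-119.   -4.  150.]
0 [-122.   -4.  168.]
-0.02 [-122.   -4.  172.]
```

View pics/sc5.png

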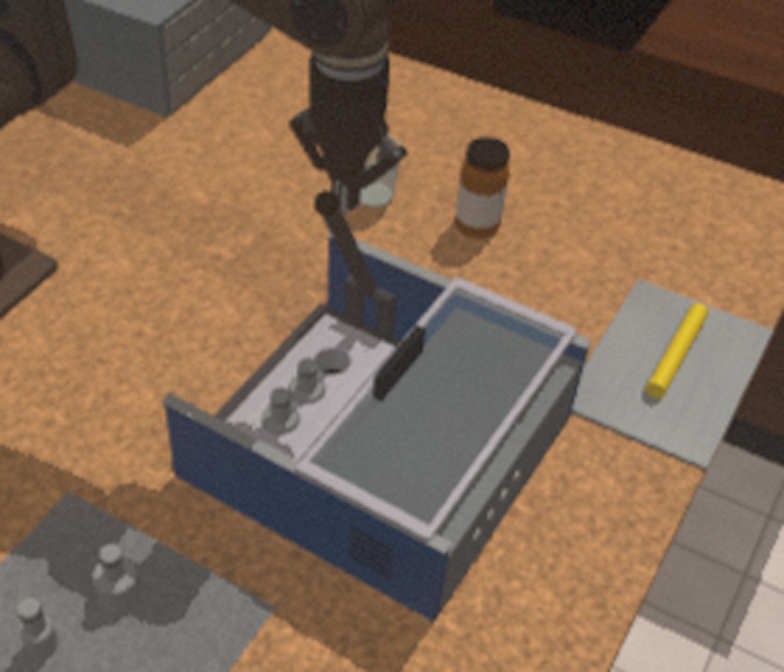

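The sweep works: θ ≈ 1.1 with the ball at (328,202). I'll continue down to closed.

Request:
{"method": "jog_arm", "body": {"gripper": [1,1,1,1,1,1,1,1,1,1,1,1,1,1], "offset": [[-19,-3,12],[-36,-3,22],[-51,-3,34],[-66,-3,48],[-78,-3,62],[-90,-3,78],[-100,-3,95],[-108,-3,113],[-114,-4,131],[-119,-4,150],[-121,-4,160],[-122,-4,168],[-122,-4,171],[-122,-4,171]], "delta_rot": [[0,0,0],[0,0,0],[0,0,0],[0,0,0],[0,0,0],[0,0,0],[0,0,0],[0,0,0],[0,0,0],[0,0,0],[0,0,0],[0,0,0],[0,0,0],[0,0,0]]}}

```text
time_s: 31.1
eef_pos: [0.5177, -0.0103, 0.1107]
orientation: [0.718, 0.696, -0.002, -0.002]
wrist_force: [-14.9, 1.5, 25.1]
grip_width: -0.0003
gripper_force: 12.5
```

The bar top is at 0.1107 under 25 N, so the clamp is closed. Next, above the fin.

Request:
{"method": "jog_arm", "body": {"gripper": [1,1,1,0.2,0,0,0,0,0,0], "offset": [[0,0,-50],[0,0,-100],[0,0,-140],[20,45,-140],[40,90,-140],[58,115,-140],[58,115,-140],[58,115,-140],[58,115,-140],[58,115,-140]], "delta_rot": [[0,0,0],[0,0,0],[0,0,0],[0,0,0],[0,0,0],[0,0,0],[0,0,0],[0,0,0],[0,0,0],[0,0,0]]}}

```text
time_s: 32.1
eef_pos: [0.6348, 0.0433, 0.2464]
orientation: [0.719, 0.695, -0.0, 0.0]
wrist_force: [-0.9, 0.2, -0.4]
grip_width: 0.0853
gripper_force: 0.0
```

Run:
```python
from h import *
print(to((.638,.051,.149),-1.85),pose()[0])
```

```text
(array([ 7.9,  3. , 97.4]), array([-0. ,  0. , -0.1])) [0.63479606 0.0432551  0.24643702]
```

Request:
{"method": "jog_arm", "body": {"gripper": [0,0,0,1,1,1,1,1,1,1], "offset": [[8,3,45],[8,3,85],[8,3,97],[8,3,97],[8,3,97],[8,3,97],[8,3,97],[8,3,97],[8,3,97],[8,3,97]], "delta_rot": [[0,0,0],[0,0,0],[0,0,0],[0,0,0],[0,0,0],[0,0,0],[0,0,0],[0,0,0],[0,0,0],[0,0,0]]}}

```text
time_s: 33.1
eef_pos: [0.638, 0.0516, 0.1514]
orientation: [0.718, 0.696, -0.001, -0.001]
wrist_force: [-6.0, 0.7, 5.9]
grip_width: 0.0109
gripper_force: 61.7
```

Request:
{"method": "jog_arm", "body": {"gripper": [1,1,1,1,1,1,1,1,1,1,1,1], "offset": [[0,-8,0],[0,-25,0],[0,-45,0],[0,-65,0],[0,-85,0],[0,-105,0],[0,-125,0],[0,-140,0],[0,-152,0],[0,-160,0],[0,-164,0],[0,-164,0]], "delta_rot": [[0,0,0],[0,0,0],[0,0,0],[0,0,0],[0,0,0],[0,0,0],[0,0,0],[0,0,0],[0,0,0],[0,0,0],[0,0,0],[0,0,0]]}}

```text
time_s: 34.3
eef_pos: [0.4754, 0.0566, 0.1513]
orientation: [0.718, 0.696, 0.001, 0.002]
wrist_force: [-0.3, -1.4, 9.2]
grip_width: 0.0108
gripper_force: 62.0
```

Still moving freely. I'll push on to the stop.

Request:
{"method": "jog_arm", "body": {"gripper": [1,1,1,1,1], "offset": [[0,-4,0],[0,-7,0],[0,-10,0],[0,-12,0],[0,-12,0]], "delta_rot": [[0,0,0],[0,0,0],[0,0,0],[0,0,0],[0,0,0]]}}

```text
time_s: 34.8
eef_pos: [0.4681, 0.0568, 0.1514]
orientation: [0.719, 0.695, 0.006, 0.006]
wrist_force: [16.7, -0.8, -4.3]
grip_width: 0.0109
gripper_force: 60.8
```

The guard travelled 170 mm and hit the stop. Relax, release, lift and step back clear.

Request:
{"method": "jog_arm", "body": {"gripper": [1,0,0,0,0,0,0,0,0,0,0,0,0,0], "offset": [[0,4,0],[0,5,0],[0,5,0],[0,5,0],[0,5,0],[0,5,-40],[0,5,-90],[0,5,-120],[50,5,-120],[100,5,-120],[150,5,-120],[200,5,-120],[300,5,-120],[300,5,-120]], "delta_rot": [[0,0,0],[0,0,0],[0,0,0],[0,0,0],[0,0,0],[0,0,0],[0,0,0],[0,0,0],[0,0,0],[0,0,0],[0,0,0],[0,0,0],[0,0,0],[0,0,0]]}}

```text
time_s: 36.2
eef_pos: [0.477, 0.3592, 0.269]
orientation: [0.718, 0.696, -0.0, -0.0]
wrist_force: [1.8, -0.1, 0.0]
grip_width: 0.0855
gripper_force: 0.0
```

Run:
```python
from h import *
s=bot.snapshot("top"); crop(s,172,72,432,262,3,"end.png")
```

```text
(no output)
```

View pics/end.png

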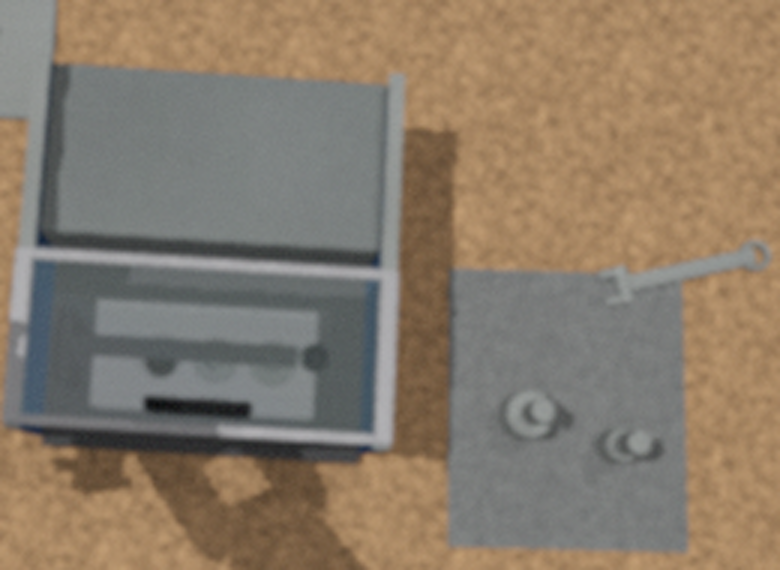

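The guard is shut with the fin at (197,407). The closed bar's ball is at (316,357), and the wide and slim cells still stand on the mat. Handing in.

```bash
python3 -c "
from station import bot
print(bot.job_done())"
```

```text
the job is handed in; nothing more can be done
None
```

I handed the job in at about 36 s: both 40 mm cells are fully seated, the clamp is closed, the guard is shut, and the look-alikes and spanner were left alone. No verdict came back.

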